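Find the hidden notch of the drilling jig with its index pin

ROBOT

A 6-joint arm with a two-finger parallel gripper is mounted at the origin on a cart in front of the work surface, level with it; the furniture and walls round the work are solid. World frame = base frame: x ahead of the robot, y to its left, z up, the work surface at z = 0. Lengths are in m, angles in degrees, forces in N, time in s.
With the tool pointing down it reaches from about 0.35 to 0.875 m from the base axis. Payload 4.2 kg.
Tool frame: the origin (TCP) lies midway between the tips of the shut fingers; the grasp point (between the pads) lies 19 mm behind it; z points along the fingers, y is the direction in which the jaws open and shut (so a half turn about z gives the same grasp; the last joint's range is limited). The gripper opens to 87 mm and grips with 3 to 60 N. Pads are 19 mm wide; open, the fingers measure 117 mm over their backs; the gripper's body (75 mm by 190 mm) begins 51 mm behind the grasp point.
Start: joints at [-29.473, 22.042, 0.453, 0, -68.411, -14.817], TCP at [0.447, -0.436, 0.223] pointing down, gripper open.
Joint ranges: [-179.83, 179.83], [-69.29, 118.12], [-61.27, 80.66], [-181.25, 117.63], [-171.15, -9.14], [-177.46, 177.46]. Speed limits (degrees/s): [159.86, 159.86, 180, 180, 180, 180].

INTERFACE

Orientations are given as a 3x3 rotation matrix whose columns are the frame's x, y, z axes.
In Python, from station import sense, capture, get_calibration, finish_job, spot_in, spot_point gives the robot as it stands.
- The arm moves only by the shell command python3 -m inch 'ROWS'. ROWS is JSON, a list of rows, each an object with "fingers": the finger opening in cm, from 0 to 8.7; "delta_pos": the shift along the tool's x, y, z in cm, a list of three; "spin": the turn about the tool's z in degrees. In form: [{"fingers": fingers, "delta_pos": [dx, dy, dz], "spin": spin}, ...]. A call has 1 to 20 rows; each row is the pose to reach, as a shift and turn from the pose commanded when the call began, along the tool's axes at that moment; what a row does not reach only later rows make up. A row lasts 1/10 s, in which the tool goes at most 50 mm and 8.59 degrees, less where a joint would pass 70% of its speed; a pose out of reach is approached as far as the arm can. A call with a gripper value outside its range is refused whole. The fingers move at their own pace and stop on an object; the grip force is fixed at half the most. Time passes only in rows, so rows that repeat a pose let the fingers close. It gives the time, the measured TCP pose, the force and the opening at its end, in the units of the state.
- sense(): the state, without advancing time (a new reading comes with each control period).
- capture(name): name is "scene" or "top" or "wrist"; returns the picture (420x560x3 uint8, red, green, blue); there is no depth.
- get_calibration(name): a dict with "K" (3x3 intrinsics, pixels), "T" (4x4, takes a point from camera to world coordinates). Camera axes: x right, y up, looking along -z (the intrinsics and any distortion apply to the point x, -y, -z); pixel columns grow to the right and rows downward; lengths in m; the calibration is good to about 2 mm. A picture is of the moment at which its call begins: read the wrist's pose just before it. get_calibration takes no time and is no camera call; for the wrist camera it gives the pose at the moment of the call.
- finish_job(): hands the job in, once; it reports no verdict.
Trained networks look in the newest picture that a camera, given by its name, has taken for a name from the list of things; names that differ only in an ending like _2 or _b are one class to them, and where a whole thing is asked for, a point or a joint stands for the part that bears it (a point fixed in the world has none). Each returns a list of dicts, best first, with "conf" (0 to 1); they miss things now and then, are a little off and sometimes report something else, mostly with a low value. They report only what shows in the picture. A call takes as long as a camera call. They do not tell look-alikes from the thing itself.
- spot_in(camera, target): "extent" ([left, top, right, bottom] as shares, 0 to 1, of the picture: columns of its width, rows of its height, round what is visible of it).
- spot_point(camera, target): "location" ([column, row] as shares, 0 to 1, of the picture: columns of its width, rows of its height: a listed point, or the origin of a listed thing).
The state is a dict: "time_s": time; "joints": joint angles; "joint_velocities": joint speeds; "effort": joint torques, N m; "tcp_pos": TCP position; "ee_rot": TCP orientation; "wrist_force": force on the tool from outside, world axes, zero at the start; "moment": the same for the moment, N m; "gripper_width": opening from 0.0 (shut) to 1.0 (fully open).
Only numpy, scipy, OpenCV 4.12 (cv2) and the standard library are available. Lean on these libraries where they do the work, as an engineer would, in place of code of your own. Each camera call takes 0.05 s, during which the arm holds its last target.

TASK

Lock the drilling jig: take the index pin out of its stand, put its tip into the wide mouth of the jig's slot until it rests on the bar hidden below, and drag it along the slot, pressing only gently, until it drops into the bar's notch. Stop there without shoving the slide along, set the pin fully home so that its collar rests on the jig's top, and let go. Leave the little house and the little tower standing.

Things in the scene. Friction and masses are not known exactly. Their poses are not given: they have to be found in the camera images.
- index_pin: the index pin, upright, 89 mm tall, about 90 g: round steel shank 10 mm thick, 44 mm long (lowest 1.5 mm chamfered), above it a round steel collar 26 mm wide, 5 mm thick, then a square wooden grip 22 x 22 mm, 40 mm high (49 to 89 mm above the tip). Origin at the shank's tip; z up along the pin, x and y square to the grip's faces. Starts in its stand, collar on the stand's top
- stand: the pin's stand, a fixed wooden block 60 x 60 x 52 mm with a 13 mm hole 48 mm deep in the middle of its top; origin at the centre of its underside
- jig: the drilling jig, a fixed wooden box 82 mm (x) by 200 mm (y), its flat top 66 mm above its underside, a fence 8 mm high along its +x edge (30 to 40 mm from the middle). Origin: centre of the underside, z up. A slot in the 12 mm thick top runs along y at x = 0: from y = -75 to -53 mm a mouth 24 mm wide, tapering to 13 mm by y = -43 mm, then 13 mm wide to y = +47 mm
- slot_mouth (a point): middle of the slot's wide mouth, on the level of the jig's top (jig y = -64 mm)
- slot_end (a point): the slot's narrow far end, on the level of the jig's top (jig y = +47 mm)
- bar_level (a point): point of the jig at its x = y = 0, 32 mm below the top: the upper face of the flat black bar hidden under the slot, at rest. The bar lies on springs: it gives from about 1 N on, 0.9 N per mm, at most 6 mm. With the pin's tip on it the collar stands 12 mm above the jig's top
- notch_depth (a point): point of the jig at x = y = 0, 44 mm below the top: the tip's level when the pin is home, collar on the top. This point does not tell the notch's place: the one notch across the bar, 14 mm long (along y), 18 mm deep, has its middle anywhere from jig y = -25 to +30 mm. More than 40 N between pin and jig is too much
- slide (a joint): the hidden slide that carries the bar along the slot, m, positive to the jig's +y; 0 at the start whatever the notch's place. Held by 10 N of friction; it must not be shoved by more than 6 mm (a pin dragged on against the notch's wall, or pressed hard while dragging, takes it along)
- town_house: a bystander: little wooden toy house, 47 x 43 x 109 mm, upright, loose, behind the work; origin at the centre of its underside
- round_tower: a bystander: little round wooden toy tower, 51 mm wide and 99 mm tall, upright, loose, behind the work; origin at the centre of its underside
Not all that is in view belongs to the job. Leave any blue look-alike of the index_pin alone.

How it is judged (in metres and radians):
On the way, in this order (a step that is already met when the one before it is completed fails the run):
1. the pin's tip is in the wide mouth of the slot, on the bar (y of index_pin in the frame of jig between -0.077 and -0.045 m and x of index_pin in the frame of jig between -0.012 and 0.012 m and z of index_pin in the frame of jig below 0.038 m), for 0.1 s.
2. the pin's tip is dragged into the narrow part of the slot, still down on the bar (tip within 8 mm of its level) (y of index_pin in the frame of jig above -0.043 m and z of index_pin in the frame of jig between 0.0255 and 0.042 m), for 0.1 s.
At the end, for the whole second after the job is handed in: the pin stands upright (within 7 degrees) and at rest in the notch in the narrow part of the slot, its collar within 3 mm of the jig's top; the slide is within 6 mm of where it was; the little house and the little tower stand upright (z of index_pin in the frame of jig between 0.018 and 0.025 m and x of index_pin in the frame of jig between -0.006 and 0.006 m and y of index_pin in the frame of jig between -0.043 and 0.047 m and angle between index_pin's own z axis and vertical below 0.12 rad and linear speed of index_pin below 0.02 m/s and value of joint slide between -0.006 and 0.006 m and angle between each of town_house, round_tower's own z axis and vertical below 0.3 rad); the robot touches nothing.
It fails at once if the pin is pressed or pushed against the jig, or anything in it, with more than 40 N (contact force between index_pin and jig above 40 N).
It fails at once if the slide is shoved along by more than 6 mm (value of joint slide above 0.006 m or value of joint slide below -0.006 m).
It fails at once if the little house or the little tower is knocked over (angle between any of town_house, round_tower's own z axis and vertical above 0.5 rad).
It also fails if it takes over 61 s, if anything falls off the work surface, if the arm or the gripper's body presses on something with over 40 N, if the wrist force passes 120 N, or if a joint passes its speed limit or range.

## Working session

There is one attempt and no reset: what is moved stays moved. The work goes in short steps, Python scripts to look and compute and a shell command to move; the robot and the scene stay as the last step left them, time stands still between calls to the robot, and variables do not carry over. Pictures are saved under pics/ and viewed, and the job is handed in when it is done.

```bash
ls; mkdir -p pics
cat > h.py <<'E'
import numpy as np, cv2
from station import *
def cal(n):
    c=get_calibration(n); return np.array(c['K']),np.array(c['T']),c
def ray(n,u,v):
    K,T,_=cal(n); d=np.linalg.inv(K)@[u,v,1.]; d=np.array([d[0],-d[1],-d[2]])
    return T[:3,3],T[:3,:3]@d
def onz(n,u,v,z):
    o,d=ray(n,u,v); return o+d*(z-o[2])/d[2]
def proj(n,p):
    K,T,_=cal(n); q=np.linalg.inv(T)@np.r_[p,1]; q=K@[q[0],-q[1],-q[2]]; return q[:2]/q[2]
E
python3 - <<'E'
from h import *
s=sense(); print({k:np.round(v,3).tolist() for k,v in s.items()})
for n in ['scene','top','wrist']:
    K,T,c=cal(n); print(n,c.keys(),np.round(K,1).tolist(),np.round(T,3).tolist())
    im=capture(n); cv2.imwrite(f'pics/{n}0.png',im[:,:,::-1])
    for t in ['index_pin','stand','jig','town_house','round_tower']:
        for r in spot_in(n,t)[:3]: e=np.array(r['extent'])*[560,420,560,420]; print(n,t,e.round(0).tolist(),round(r['conf'],2))
    for t in ['index_pin','stand','jig','slot_mouth','slot_end','town_house','round_tower']:
        for r in spot_point(n,t)[:3]: print(n,'pt',t,(np.array(r['location'])*[560,420]).round(1).tolist(),round(r['conf'],2))
print(sense()['time_s'])
E
```

```text
pics
{'time_s': 0.0, 'joints': [-29.475, 22.09, 0.379, -0.03, -68.411, -14.82], 'joint_velocities': [-0.029, -0.04, -0.15, -0.017, 0.025, -0.088], 'effort': [0.0, -39.067, 18.741, 4.22, 0.011, -0.0], 'tcp_pos': [0.447, -0.436, 0.221], 'ee_rot': [[-0.698, -0.716, -0.002], [-0.716, 0.698, 0.001], [0.0, 0.002, -1.0]], 'wrist_force': [0.022, -0.156, -1.318], 'moment': [0.024, -0.008, -0.041], 'gripper_width': 1.001}
scene dict_keys(['K', 'T']) [[450.6, 0.0, 288.0], [0.0, 450.6, 213.5], [0.0, 0.0, 1.0]] [[-0.805, 0.378, -0.457, 0.109], [-0.593, -0.482, 0.646, 0.639], [0.024, 0.791, 0.612, 0.705], [0.0, 0.0, 0.0, 1.0]]
scene index_pin [282.0, 252.0, 296.0, 290.0] 0.81
scene index_pin [251.0, 275.0, 265.0, 298.0] 0.75
scene stand [241.0, 282.0, 285.0, 328.0] 0.82
scene stand [237.0, 189.0, 259.0, 224.0] 0.29
scene jig [333.0, 178.0, 394.0, 254.0] 0.8
scene town_house [225.0, 198.0, 250.0, 229.0] 0.69
scene town_house [331.0, 175.0, 394.0, 252.0] 0.6
scene round_tower [235.0, 190.0, 258.0, 228.0] 0.67
scene pt index_pin [290.6, 286.0] 0.86
scene pt index_pin [260.3, 310.7] 0.5
scene pt stand
[... 453 characters left out ...]
06.0, 255.0] 0.42
top stand [184.0, 235.0, 217.0, 270.0] 0.92
top jig [310.0, 234.0, 400.0, 283.0] 0.59
top town_house [249.0, 157.0, 273.0, 184.0] 0.84
top pt index_pin [239.2, 251.8] 0.46
top pt stand [202.2, 250.6] 0.84
top pt jig [351.1, 258.1] 0.73
top pt slot_mouth [380.3, 254.1] 0.77
top pt slot_end [333.1, 256.4] 0.93
top pt town_house [260.5, 177.1] 0.94
top pt round_tower [283.7, 168.5] 0.56
wrist dict_keys(['K', 'T']) [[297.2, 0.0, 281.0], [0.0, 297.2, 210.4], [0.0, 0.0, 1.0]] [[-0.716, -0.674, -0.182, 0.399], [0.698, -0.691, -0.186, -0.488], [-0.0, -0.261, 0.965, 0.386], [0.0, 0.0, 0.0, 1.0]]
wrist jig [324.0, 294.0, 379.0, 324.0] 0.69
wrist pt slot_mouth [376.1, 322.6] 0.59
1.95
```

View pics/scene0.png

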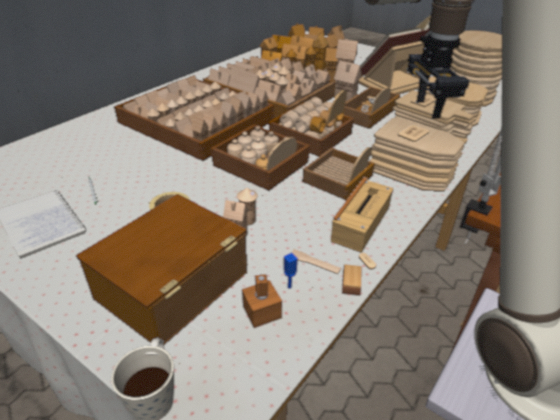

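View pics/top0.png

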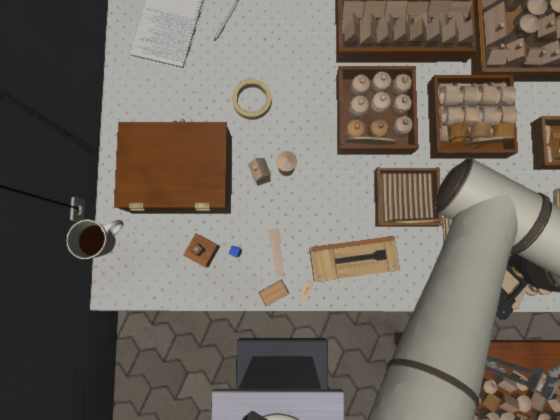

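Run:
```python
import cv2,numpy as np
a=cv2.imread('pics/top0.png')[140:300,160:420]; cv2.imwrite('pics/top0c.png',cv2.resize(a,None,fx=3,fy=3,interpolation=2))
a=cv2.imread('pics/scene0.png')[160:340,210:420]; cv2.imwrite('pics/scene0c.png',cv2.resize(a,None,fx=3.3,fy=3.3,interpolation=2))
```

```text
(no output)
```

View pics/top0c.png

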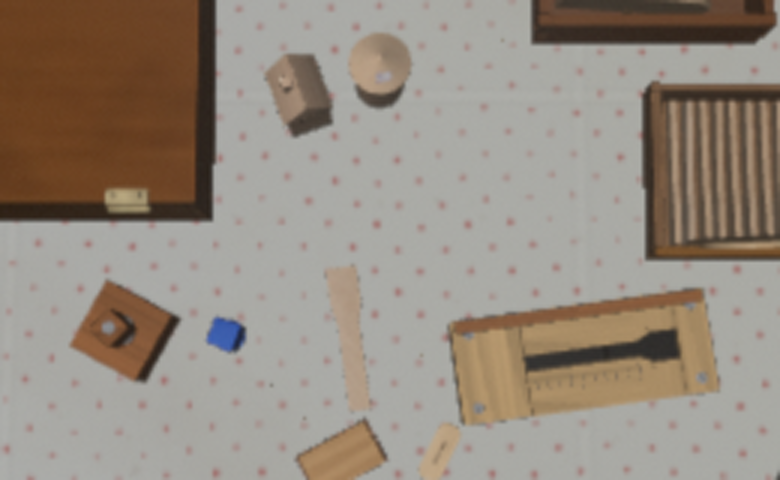

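View pics/scene0c.png

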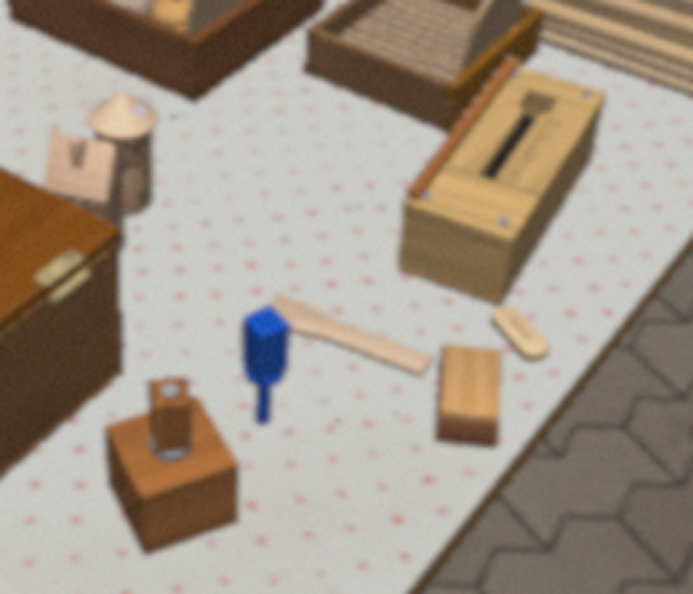

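The top view shows the house at about (260,170) and the tower at about (287,161). The jig is at about (355,258), with its mouth to the right at about (380,255) and the narrow end to the left at about (335,260).

There are two pin candidates: the blue one standing free at top (235,251), and the wooden-grip one in the stand at top (197,249). The wooden grip with a steel collar fits the description, and the crops confirm it.

Next I'll measure.

Run:
```python
from h import *
c=lambda x,y:(x/3+160,y/3+140)
# stand top corners in crop top, z .052
st=[(109,281),(179,319),(142,381),(71,345)]
S=[onz('top',*c(*p),.052)[:2] for p in st]; print('stand',np.round(S,4).tolist(),np.mean(S,0).round(4)); 
for i in range(4):
    d=S[(i+1)%4]-S[i]; print(np.linalg.norm(d).round(4),np.degrees(np.arctan2(d[1],d[0])).round(1))
print('grip top',onz('top',*c(109,328),.097).round(4))
print('blue',onz('top',*c(226,333),.089).round(4))
a=onz('top',*c(525,362),.066)[:2];b=onz('top',*c(680,345),.066)[:2]
d=a-b;print('slot end',a,'mouth outer',b,np.linalg.norm(d),np.degrees(np.arctan2(d[1],d[0]))-90)
for p in [(460,424),(719,389),(703,290),(450,322)]: print(onz('top',*c(*p),.066).round(4))
print('nets', onz('top',380.3,254.1,.066),onz('top',333.1,256.4,.066),onz('scene',372,189.8,.066),onz('scene',357,215.2,.066))
print('house',onz('top',260.5,177.1,0),onz('scene',237.8,235.1,0),'tower',onz('top',283.7,168.5,0),onz('scene',246.8,220.5,0))
q=lambda x,y:(x/3.3+210,y/3.3+160)
print('scene grip top',onz('scene',*q(170,386),.097), 'blue tip',onz('scene',290.6,286,0))
for p in [(108,428),(195,398),(238,462),(151,500)]: print(onz('scene',*q(*p),.052).round(4))
print('scene slot',onz('scene',*q(489,176),.066),onz('scene',*q(540,96),.066))
```

```text
stand [[0.5259, 0.1971], [0.4955, 0.14], [0.4461, 0.1685], [0.4746, 0.2261]] [0.4855 0.1829]
0.0646 -118.1
0.0569 150.0
0.0642 63.7
0.0589 -29.5
grip top [0.4861 0.1866 0.097 ]
blue [0.4828 0.0977 0.089 ]
slot end [ 0.4614673  -0.13483837] mouth outer [ 0.47497782 -0.25653171] 0.12244101970630127 6.335093517571295
[ 0.4133 -0.0836  0.066 ]
[ 0.4408 -0.286   0.066 ]
[ 0.5182 -0.2758  0.066 ]
[ 0.4927 -0.0762  0.066 ]
nets [ 0.47706166 -0.24162797  0.066     ] [ 0.47145736 -0.13049065  0.066     ] [ 0.47796526 -0.24337587  0.066     ] [ 0.45632837 -0.12892485  0.066     ]
house [0.67590394 0.04693559 0.        ] [0.68005854 0.037522   0.        ] tower [ 0.69844888 -0.01259703  0.        ] [ 0.69953471 -0.01839951  0.        ]
scene grip top [0.48737077 0.18332052 0.097     ] blue tip [0.48250421 0.09359483 0.        ]
[0.5227 0.1983 0.052 ]
[0.4973 0.1482 0.052 ]
[0.4465 0.1727 0.052 ]
[0.4684 0.2245 0.052 ]
scene slot [ 0.45766175 -0.13686944  0.066     ] [ 0.47619966 -0.24874715  0.066     ]
```

Run:
```python
from h import *
for z in (0,.1,.14): print(z,onz('top',135,207,z).round(3),onz('top',230,212,z).round(3),onz('scene',246,240,z).round(3),onz('scene',246,272,0).round(3))
# tower/house heights via camera; camera/gripper plan
```

```text
0 [0.598 0.367 0.   ] [0.585 0.124 0.   ] [0.653 0.039 0.   ] [0.584 0.12  0.   ]
0.1 [0.584 0.332 0.1  ] [0.572 0.11  0.1  ] [0.576 0.124 0.1  ] [0.584 0.12  0.   ]
0.14 [0.578 0.318 0.14 ] [0.567 0.105 0.14 ] [0.545 0.158 0.14 ] [0.584 0.12  0.   ]
```

```bash
python3 -m inch '[{"fingers":4.5,"delta_pos":[-5,4,0],"spin":8},{"fingers":4.5,"delta_pos":[-8.5,7,0],"spin":16},{"fingers":4.5,"delta_pos":[-12,10,0],"spin":24},{"fingers":4.5,"delta_pos":[-15.5,13,0],"spin":32},{"fingers":4.5,"delta_pos":[-18.5,15.5,0],"spin":38},{"fingers":4.5,"delta_pos":[-19.5,16.5,0],"spin":38},{"fingers":4.5,"delta_pos":[-19.5,16.5,0],"spin":38},{"fingers":4.5,"delta_pos":[-19.5,16.5,0],"spin":38}]'
python3 - <<'E'
from h import *
s=sense();print(s['time_s'],s['tcp_pos'],np.round(s['ee_rot'],3).tolist(),np.round(s['joints'],1))
K,T,_=cal('wrist'); im=capture('wrist'); np.save('w1.npy',T); cv2.imwrite('pics/w1.png',im[:,:,::-1])
for t in ['jig','slot_mouth','slot_end','bar_level']:
    for r in spot_point('wrist',t)[:2]:
        p=np.array(r['location'])*[560,420]; print(t,p.round(1),round(r['conf'],2),onz('wrist',*p,{'jig':0,'bar_level':.034}.get(t,.066)).round(4))
E
```

```text
time_s: 2.75
tcp_pos: [0.4657, -0.1816, 0.2229]
ee_rot: [[-0.991, -0.135, 0.001], [-0.135, 0.991, -0.0], [-0.001, -0.0, -1.0]]
wrist_force: [-0.0, -0.7, 0.4]
gripper_width: 0.521
2.75 [ 0.46566144 -0.18156047  0.22285508] [[-0.991, -0.135, 0.001], [-0.135, 0.991, -0.0], [-0.001, -0.0, -1.0]] [ -2.6   9.8 -16.7   0.  -63.5 -79.6]
jig [281.4 187.7] 0.64 [ 0.4686 -0.1825  0.    ]
slot_mouth [227.5 200.9] 0.74 [ 0.4786 -0.2414  0.066 ]
slot_end [322.1 197. ] 0.93 [ 0.4603 -0.1386  0.066 ]
bar_level [282.3 193.2] 0.56 [ 0.4685 -0.1815  0.034 ]
```

View pics/w1.png

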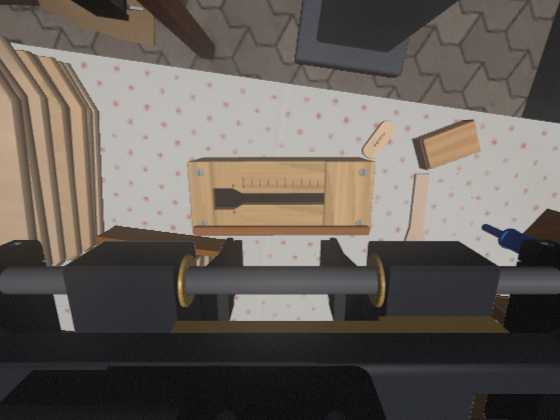

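The wrist view shows the jig at columns 188–373 and rows 157–235. Its slot runs from the mouth at about (214–236,198) to the end at about (324,198). I'll enlarge it.

Run:
```python
import cv2
a=cv2.imread('pics/w1.png')[145:245,180:380]; cv2.imwrite('pics/w1c.png',cv2.resize(a,None,fx=4,fy=4,interpolation=2))
```

```text
(no output)
```

View pics/w1c.png

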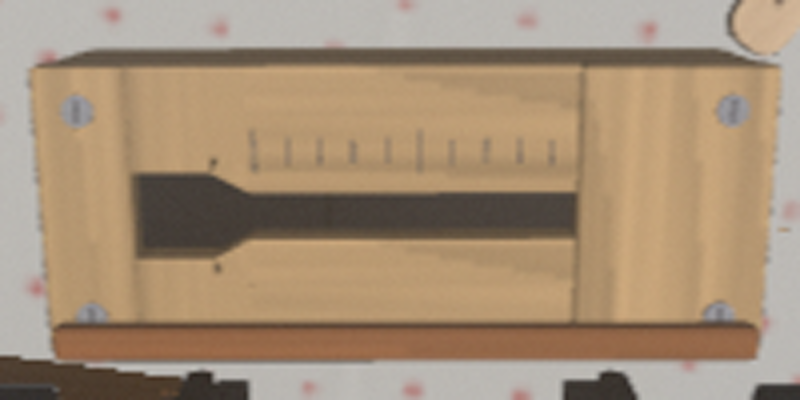

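Run:
```python
from h import *
T=np.load('w1.npy');K=cal('wrist')[0]
def f(x,y,z=.066):
    d=np.linalg.inv(K)@[x/4+180-.375,y/4+145-.375,1]; d=T[:3,:3]@np.array([d[0],-d[1],-d[2]]); return (T[:3,3]+d*(z-T[2,3])/d[2])[:2]
e=f(577,216); m=f(135,215.5); d=e-m; L=np.linalg.norm(d); print(e,m,L,np.degrees(np.arctan2(-d[0],d[1])))
u=d/L; print('origin',e-u*.047,m+u*.075,'mouth ctr',m+u*.011)
P=[f(31,66),f(780,66)]; d=P[1]-P[0]; print(P,np.linalg.norm(d),np.degrees(np.arctan2(-d[0],d[1])))
for w in ((260,193,239),(560,193,239)): print(np.linalg.norm(f(w[0],w[1])-f(w[0],w[2])))
```

```text
[ 0.4622874  -0.13533974] [ 0.47867164 -0.25612762] 0.12189403637245441 7.724728079465128
origin [ 0.46860485 -0.18191322] [ 0.4685906  -0.18180822] mouth ctr [ 0.47719309 -0.24522744]
[array([ 0.44159647, -0.28675121]), array([ 0.41452586, -0.08878774])] 0.19980578318778833 7.786643761508887
0.013012154330262642
0.013010807320623544
```

```bash
python3 -m inch '[{"fingers":4.5,"delta_pos":[-0.7,4,0],"spin":6},{"fingers":4.5,"delta_pos":[-1.5,8,0],"spin":12},{"fingers":4.5,"delta_pos":[-2.3,12,0],"spin":18},{"fingers":4.5,"delta_pos":[-3.1,16,0],"spin":24},{"fingers":4.5,"delta_pos":[-3.9,20,0],"spin":30},{"fingers":4.5,"delta_pos":[-4.7,24,0],"spin":36},{"fingers":4.5,"delta_pos":[-5.5,28,0],"spin":36},{"fingers":4.5,"delta_pos":[-6.3,32,0],"spin":36},{"fingers":4.5,"delta_pos":[-7,35,0],"spin":36},{"fingers":4.5,"delta_pos":[-7,36,0],"spin":36},{"fingers":4.5,"delta_pos":[-7,36,0],"spin":36},{"fingers":4.5,"delta_pos":[-7,36,0],"spin":36}]'
python3 - <<'E'
from h import *
s=sense();print(s['time_s'],s['tcp_pos'],np.round(s['ee_rot'],3).tolist(),np.round(s['joints'],1))
K,T,_=cal('wrist'); im=capture('wrist'); np.save('w2.npy',T); cv2.imwrite('pics/w2.png',im[:,:,::-1])
a=im[100:250,180:380,::-1]; cv2.imwrite('pics/w2c.png',cv2.resize(a,None,fx=4,fy=4,interpolation=2))
for t in ['stand','index_pin']:
    for r in spot_point('wrist',t)[:2]:
        p=np.array(r['location'])*[560,420]; print(t,p.round(1),round(r['conf'],2),onz('wrist',*p,{'index_pin':0.008}.get(t,0)).round(4))
E
```

```text
time_s: 4.2
tcp_pos: [0.4864, 0.1834, 0.2223]
ee_rot: [[-0.88, 0.475, -0.001], [0.475, 0.88, -0.001], [0.0, -0.001, -1.0]]
wrist_force: [0.1, -0.1, 0.5]
gripper_width: 0.521
4.2 [0.48635142 0.18344382 0.22231484] [[-0.88, 0.475, -0.001], [0.475, 0.88, -0.001], [0.0, -0.001, -1.0]] [  38.6   11.8  -14.2   -0.   -64.1 -156.9]
stand [284.2 188. ] 0.6 [0.4918 0.1848 0.    ]
index_pin [227.6 216.2] 0.84 [0.4883 0.1017 0.008 ]
index_pin [285.2 189. ] 0.61 [0.4923 0.186  0.008 ]
```

View pics/w2c.png

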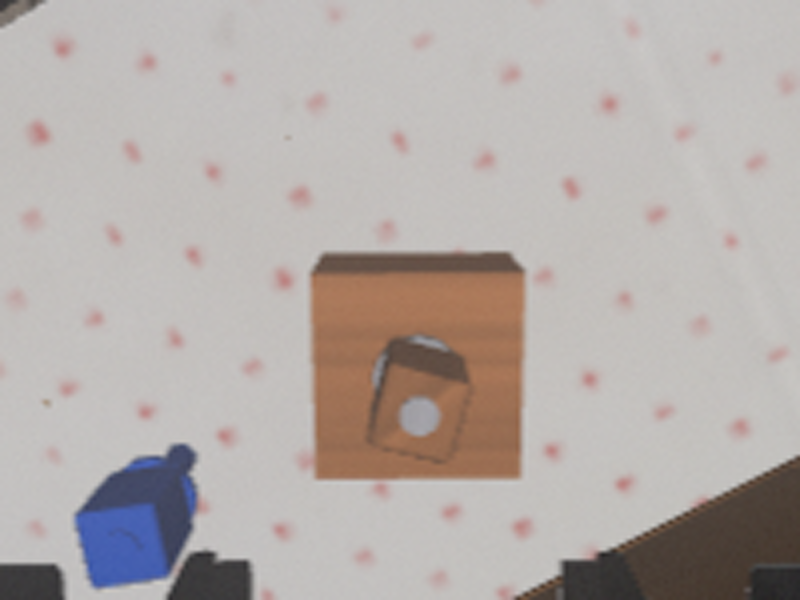

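View pics/w2.png

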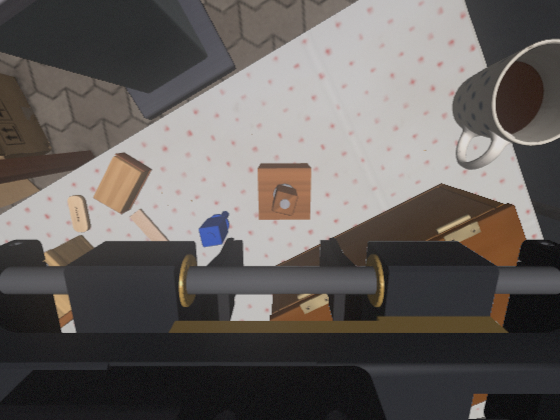

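Run:
```python
from h import *
T=np.load('w2.npy');K=cal('wrist')[0]
def f(x,y,z):
    d=np.linalg.inv(K)@[x/4+180-.375,y/4+100-.375,1]; d=T[:3,:3]@np.array([d[0],-d[1],-d[2]]); return (T[:3,3]+d*(z-T[2,3])/d[2])[:2]
P=[f(*p,.097) for p in [(386,364),(470,384),(447,464),(366,442)]]
for i in range(4):
    d=P[(i+1)%4]-P[i];print(np.linalg.norm(d),np.degrees(np.arctan2(d[1],d[0])))
print(np.mean(P,0),f(419,417,.097))
S=[f(*p,.052) for p in [(311,271),(525,271),(521,478),(315,478)]]
for i in range(4):
    d=S[(i+1)%4]-S[i];print(np.linalg.norm(d),np.degrees(np.arctan2(d[1],d[0])))
print(np.mean(S,0))
```

```text
0.021407597355969237 48.04695973772056
0.021369027540168204 -43.28577940332166
0.021194568977051742 -134.0630043346758
0.020584681625431155 137.29648625139575
[0.48810654 0.18549634] [0.48902144 0.18550193]
0.059824146199891064 61.67570392599996
0.06041687198495679 -27.940408177223652
0.060316151497091214 -118.3145710067753
0.06042581654829277 151.59301333313724
[0.48846682 0.18598341]
```

```bash
python3 -m inch '[{"fingers":4.5,"delta_pos":[-0.1,0.3,0],"spin":-8.5},{"fingers":4.5,"delta_pos":[-0.1,0.3,1],"spin":-17},{"fingers":4.5,"delta_pos":[-0.1,0.3,2],"spin":-25.5},{"fingers":4.5,"delta_pos":[-0.1,0.3,3],"spin":-34},{"fingers":4.5,"delta_pos":[-0.1,0.3,4],"spin":-42.5},{"fingers":4.5,"delta_pos":[-0.1,0.3,5],"spin":-51},{"fingers":4.5,"delta_pos":[-0.1,0.3,6],"spin":-59.5},{"fingers":4.5,"delta_pos":[-0.1,0.3,7],"spin":-68},{"fingers":4.5,"delta_pos":[-0.1,0.3,8],"spin":-75},{"fingers":4.5,"delta_pos":[-0.1,0.3,9],"spin":-75},{"fingers":4.5,"delta_pos":[-0.1,0.3,9],"spin":-75}]'
python3 - <<'E'
from h import *
s=sense();print(s['time_s'],s['tcp_pos'],np.round(s['ee_rot'],3).tolist(),np.round(s['joints'],1))
im=capture('wrist'); cv2.imwrite('pics/w3.png',im[:,:,::-1])
print(proj('wrist',[.4886,.1857,.097]), s['gripper_width'])
im=capture('scene'); cv2.imwrite('pics/s3.png',cv2.resize(im[150:340,200:420,::-1],None,fx=3,fy=3,interpolation=2))
E
```

```text
time_s: 5.45
tcp_pos: [0.4881, 0.1855, 0.1313]
ee_rot: [[-0.689, -0.725, -0.003], [-0.725, 0.689, -0.002], [0.003, 0.001, -1.0]]
wrist_force: [-0.1, 0.6, -0.1]
gripper_width: 0.515
5.45 [0.48805381 0.18551268 0.1312812 ] [[-0.689, -0.725, -0.003], [-0.725, 0.689, -0.002], [0.003, 0.001, -1.0]] [ 38.6  17.3 -21.2  -0.  -51.7 -82.1]
[282.6378377  234.06803021] 0.5151635789237969
```

View pics/w3.png

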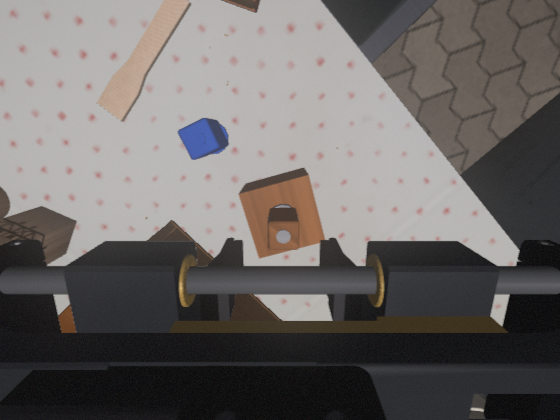

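View pics/s3.png

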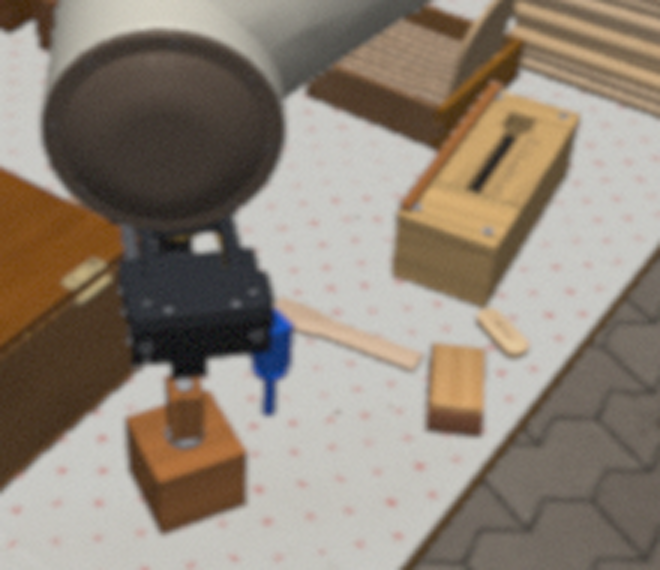

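The grip now sits square between the fingers, with its top at (283,236) and the fingers at columns 234 and 332. I'll go down and grip.

```bash
python3 -m inch '[{"fingers":4.5,"delta_pos":[0,0,2],"spin":0},{"fingers":4.5,"delta_pos":[0,0,4],"spin":0},{"fingers":4.5,"delta_pos":[0,0,5.8],"spin":0},{"fingers":4.5,"delta_pos":[0,0,6.8],"spin":0},{"fingers":4.5,"delta_pos":[0,0,6.8],"spin":0},{"fingers":1.5,"delta_pos":[0,0,6.8],"spin":0},{"fingers":1.5,"delta_pos":[0,0,6.8],"spin":0},{"fingers":1.5,"delta_pos":[0,0,6.8],"spin":0},{"fingers":1.5,"delta_pos":[0,0,6.8],"spin":0},{"fingers":1.5,"delta_pos":[0,0,6.8],"spin":0}]'
```

```text
time_s: 6.55
tcp_pos: [0.4891, 0.187, 0.0653]
ee_rot: [[-0.686, -0.728, 0.001], [-0.728, 0.686, 0.001], [-0.001, -0.0, -1.0]]
wrist_force: [-1.2, 0.9, 2.8]
gripper_width: 0.247
```

```bash
python3 -m inch '[{"fingers":1.5,"delta_pos":[0,0,-0.5],"spin":0},{"fingers":1.5,"delta_pos":[0,0,-2],"spin":0},{"fingers":1.5,"delta_pos":[0,0,-4],"spin":0},{"fingers":1.5,"delta_pos":[0,0,-6],"spin":0},{"fingers":1.5,"delta_pos":[0,0,-8],"spin":0},{"fingers":1.5,"delta_pos":[0,0,-10],"spin":0},{"fingers":1.5,"delta_pos":[0,0,-11],"spin":0},{"fingers":1.5,"delta_pos":[0,0,-11],"spin":0},{"fingers":1.5,"delta_pos":[0,0,-11],"spin":0}]'
python3 - <<'E'
from h import *
s=sense();R=np.array(s['ee_rot']);p=np.array(s['tcp_pos']);print(s['time_s'],p,s['gripper_width'],s['wrist_force'],R.round(3).tolist())
print('to mouth, tool',R.T@(np.array([.4772,-.2452,p[2]])-p))
im=capture('scene'); cv2.imwrite('pics/s4.png',cv2.resize(im[120:340,200:420,::-1],None,fx=3,fy=3,interpolation=2)[:600])
E
```

```text
time_s: 7.45
tcp_pos: [0.4882, 0.1864, 0.1737]
ee_rot: [[-0.686, -0.728, -0.001], [-0.728, 0.686, -0.0], [0.001, 0.001, -1.0]]
wrist_force: [-0.2, 1.0, -1.4]
gripper_width: 0.249
7.45 [0.48819474 0.18641059 0.17374325] 0.24885157995442617 [-0.15963121  1.03484872 -1.39644003] [[-0.686, -0.728, -0.001], [-0.728, 0.686, -0.0], [0.001, 0.001, -1.0]]
to mouth, tool [ 3.21582423e-01 -2.88085567e-01  1.90390930e-04]
```

View pics/s4.png

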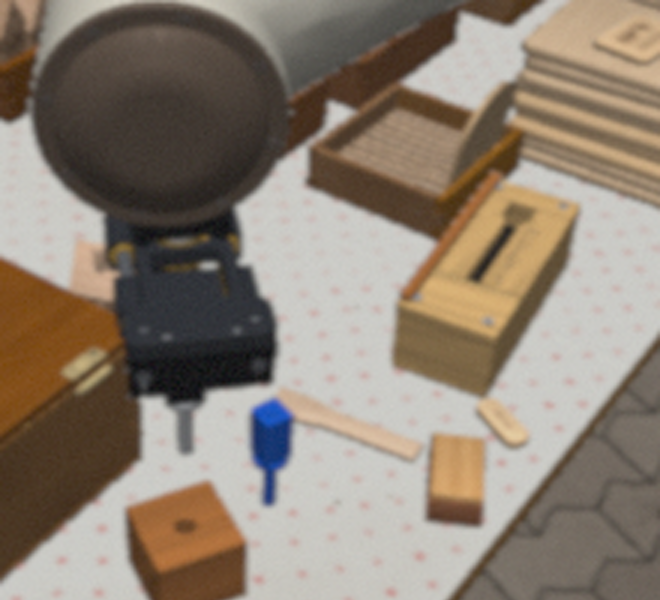

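The pin is out of the stand and hanging upright, with the tip at crop (185,450). I'll carry it over the mouth.

```bash
python3 -m inch '[{"fingers":1.5,"delta_pos":[1,-0.9,0],"spin":2},{"fingers":1.5,"delta_pos":[3,-2.7,0],"spin":6},{"fingers":1.5,"delta_pos":[5.6,-5,0],"spin":10},{"fingers":1.5,"delta_pos":[8.3,-7.4,0],"spin":14},{"fingers":1.5,"delta_pos":[11,-9.9,0],"spin":18},{"fingers":1.5,"delta_pos":[13.7,-12.3,0],"spin":22},{"fingers":1.5,"delta_pos":[16.4,-14.7,0],"spin":26},{"fingers":1.5,"delta_pos":[19.1,-17.1,0],"spin":30},{"fingers":1.5,"delta_pos":[21.8,-19.5,0],"spin":34},{"fingers":1.5,"delta_pos":[24.5,-22,0],"spin":38.9},{"fingers":1.5,"delta_pos":[27.2,-24.4,0],"spin":38.9},{"fingers":1.5,"delta_pos":[29.9,-26.8,0],"spin":38.9},{"fingers":1.5,"delta_pos":[31.5,-28.2,0],"spin":38.9},{"fingers":1.5,"delta_pos":[32.2,-28.8,0],"spin":38.9},{"fingers":1.5,"delta_pos":[32.2,-28.8,0],"spin":38.9},{"fingers":1.5,"delta_pos":[32.2,-28.8,0],"spin":38.9}]'
python3 - <<'E'
from h import *
s=sense();R=np.array(s['ee_rot']);p=np.array(s['tcp_pos']);print(s['time_s'],p,s['gripper_width'],s['wrist_force'],R.round(3).tolist())
print('to mouth, tool',R.T@(np.array([.4772,-.2452,p[2]])-p))
im=capture('scene'); cv2.imwrite('pics/s5.png',cv2.resize(im[100:280,270:450,::-1],None,fx=3.3,fy=3.3,interpolation=2))
im=capture('wrist'); cv2.imwrite('pics/w5.png',im[:,:,::-1])
for z in(.097,.116): print('tip exp scene',proj('scene',[p[0],p[1],.1164]))
E
```

```text
time_s: 9.1
tcp_pos: [0.4772, -0.2448, 0.1741]
ee_rot: [[-0.991, -0.135, -0.001], [-0.135, 0.991, 0.001], [0.001, 0.001, -1.0]]
wrist_force: [0.4, 0.4, -2.3]
gripper_width: 0.251
9.1 [ 0.47715375 -0.24476122  0.17405991] 0.25063860116440195 [ 0.36658756  0.4263671  -2.31427557] [[-0.991, -0.135, -0.001], [-0.135, 0.991, 0.001], [0.001, 0.001, -1.0]]
to mouth, tool [ 1.35647511e-05 -4.41004769e-04 -2.86273419e-07]
tip exp scene [375.41240299 172.65006468]
tip exp scene [375.41240299 172.65006468]
```

View pics/s5.png

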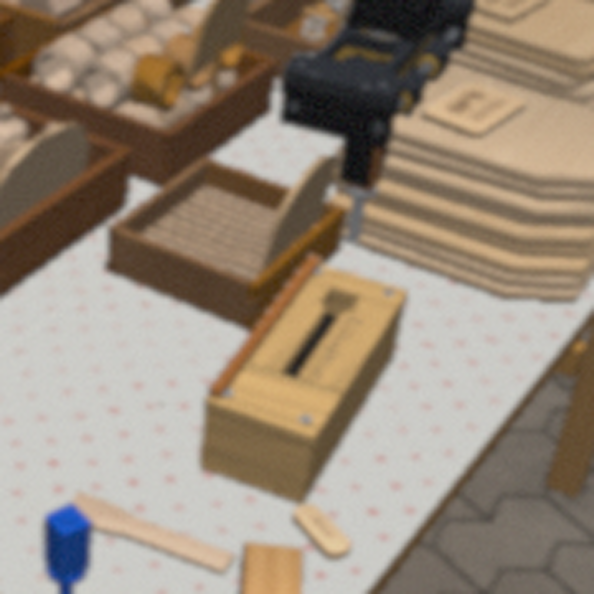

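View pics/w5.png

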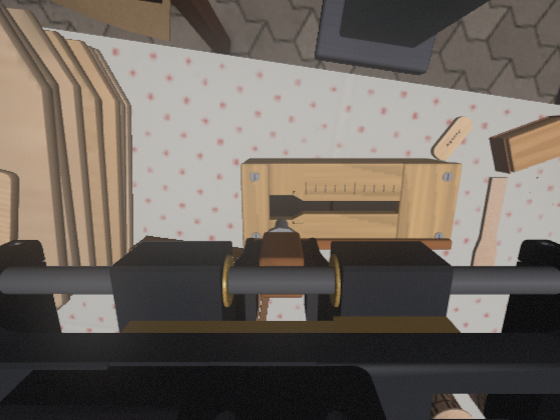

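In the scene view the pin's tip shows at about crop (352,240), so picture pixel (377,173). The prediction was (375,173), which agrees. In the wrist view the tip is at about (282,215), in line with the mouth's left part. I'll look closer before going down.

Run:
```python
from h import *
p=sense()['tcp_pos'];print(proj('wrist',[p[0],p[1],p[2]-.0573]),proj('wrist',[.4772,-.2452,.066]))
a=cv2.imread('pics/w5.png')[150:300,220:420]; cv2.imwrite('pics/w5c.png',cv2.resize(a,None,fx=4,fy=4,interpolation=2))
```

```text
[282.22271577 223.63947485] [281.08727578 206.65271734]
```

View pics/w5c.png

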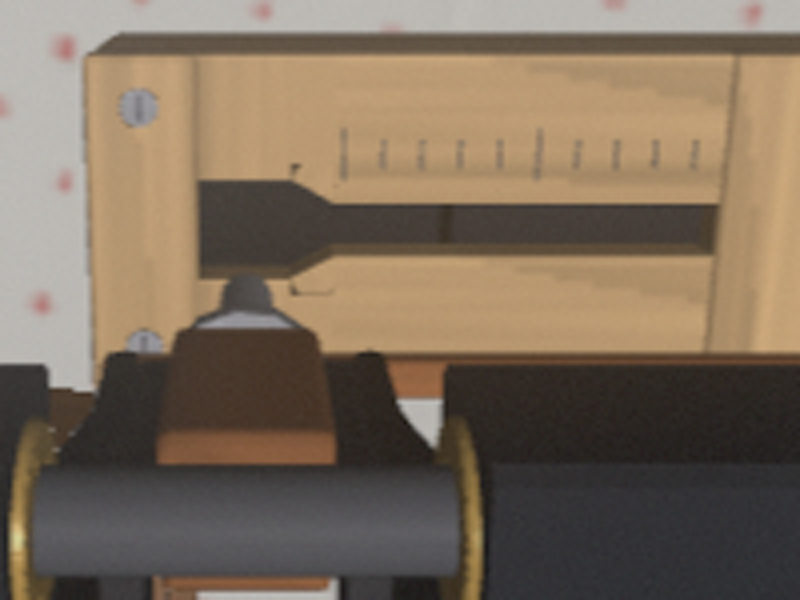

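Run:
```python
from h import *
c,s=np.cos(np.radians(7.75)),np.sin(np.radians(7.75)); Rj=np.array([[c,-s],[s,c]])
for n,x in (('l',438),('r',454)):
  for z in (.034,.016): print(n,z,Rj.T@(onz('wrist',x/4+220-.375,225/4+150-.375,z)[:2]-[.4686,-.1818]))
a=cv2.imread('pics/w5.png')[195:220,265:405]; a=cv2.resize(a,None,fx=5.7,fy=12,interpolation=2); cv2.imwrite('pics/w5d.png',np.clip(a.astype(float)*2.2-60,0,255))
b=cv2.imread('pics/w1.png')[190:208,210:330]; b=cv2.resize(b,None,fx=6.5,fy=12,interpolation=2); cv2.imwrite('pics/w1d.png',np.clip(b.astype(float)*2.2-60,0,255))
```

```text
l 0.034 [ 0.0072285  -0.01334943]
l 0.016 [ 0.01179109 -0.01033255]
r 0.034 [ 0.00721938 -0.00913567]
r 0.016 [ 0.01178142 -0.0058689 ][ WARN:0@0.547] global loadsave.cpp:1063 imwrite_ Unsupported depth image for selected encoder is fallbacked to CV_8U.
```

View pics/w5d.png

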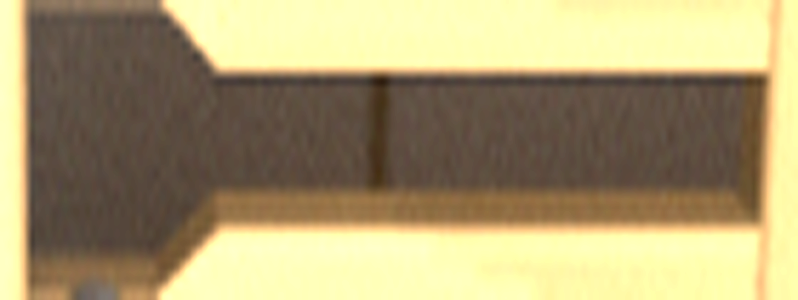

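View pics/w1d.png

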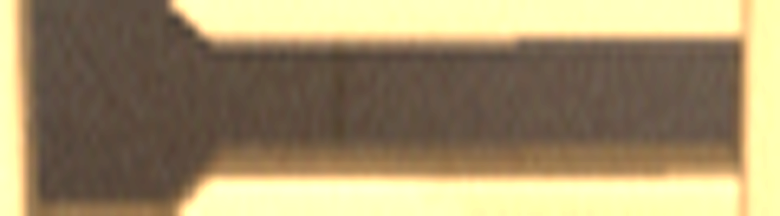

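Run:
```python
from h import *
T=np.load('w1.npy');K=cal('wrist')[0]
c,s=np.cos(np.radians(7.75)),np.sin(np.radians(7.75)); Rj=np.array([[c,-s],[s,c]])
print('cam w1',Rj.T@(T[:2,3]-[.4686,-.1818]))
def f(u,v,z):
    d=np.linalg.inv(K)@[u,v,1]; d=T[:3,:3]@np.array([d[0],-d[1],-d[2]]); return Rj.T@((T[:3,3]+d*(z-T[2,3])/d[2])[:2]-[.4686,-.1818])
for x in (330,348):
  for z in(.034,.016): print(x,z,f(x/6.5+210-.4,198,z))
```

```text
cam w1 [-0.07318451 -0.00025258]
330 0.034 [ 0.00661119 -0.02544324]
330 0.016 [ 0.01069323 -0.0267319 ]
348 0.034 [ 0.00660878 -0.02208442]
348 0.016 [ 0.0106907  -0.02320126]
```

The dark slot shows two notch walls. In the second picture the +y wall is at jig y ≈ -9 mm, and in the first the -y wall is at about -23 mm. That puts the notch middle near -16 mm. Now I'll go down into the mouth.

```bash
python3 -m inch '[{"fingers":1.5,"delta_pos":[0,0,1],"spin":0},{"fingers":1.5,"delta_pos":[0,0,2.5],"spin":0},{"fingers":1.5,"delta_pos":[0,0,4],"spin":0},{"fingers":1.5,"delta_pos":[0,0,5.5],"spin":0},{"fingers":1.5,"delta_pos":[0,0,6.5],"spin":0},{"fingers":1.5,"delta_pos":[0,0,7],"spin":0},{"fingers":1.5,"delta_pos":[0,0,7],"spin":0},{"fingers":1.5,"delta_pos":[0,0,7],"spin":0},{"fingers":1.5,"delta_pos":[0,0,7],"spin":0}]'
python3 - <<'E'
from h import *
s=sense();p=np.array(s['tcp_pos']);print(p,s['wrist_force'])
c,q=np.cos(np.radians(7.75)),np.sin(np.radians(7.75)); Rj=np.array([[c,-q],[q,c]]);print(Rj.T@(p[:2]-[.4686,-.1818]))
im=capture('wrist'); cv2.imwrite('pics/w6.png',cv2.resize(im[150:300,220:420,::-1],None,fx=4,fy=4,interpolation=2))
E
```

```text
time_s: 10.1
tcp_pos: [0.4782, -0.2452, 0.1053]
ee_rot: [[-0.991, -0.136, 0.002], [-0.136, 0.991, -0.0], [-0.001, -0.001, -1.0]]
wrist_force: [0.4, -0.1, -1.1]
gripper_width: 0.25
[ 0.4782051  -0.24524333  0.10526974] [ 0.35086159 -0.0813075  -1.10826732]
[ 0.00096197 -0.06415909]
```

View pics/w6.png

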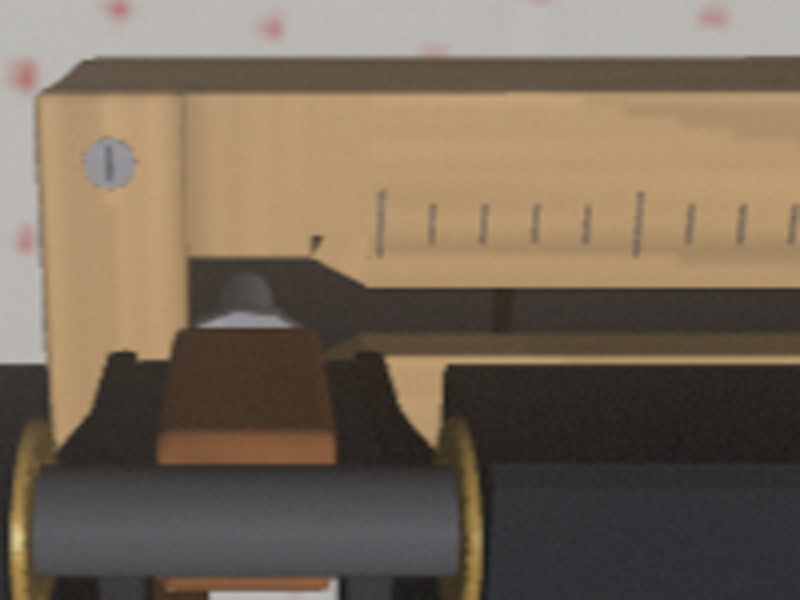

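The tip is inside the mouth at crop (247,285). I'll feel for the bar slowly.

```bash
python3 -m inch '[{"fingers":1.5,"delta_pos":[0,0,0.5],"spin":0},{"fingers":1.5,"delta_pos":[0,0,0.9],"spin":0},{"fingers":1.5,"delta_pos":[0,0,1.1],"spin":0},{"fingers":1.5,"delta_pos":[0,0,1.1],"spin":0},{"fingers":1.5,"delta_pos":[0,0,1.1],"spin":0}]'
python3 -m inch '[{"fingers":1.5,"delta_pos":[0,0,0.1],"spin":0},{"fingers":1.5,"delta_pos":[0,0,0.15],"spin":0},{"fingers":1.5,"delta_pos":[0,0,0.15],"spin":0}]'
python3 -m inch '[{"fingers":1.5,"delta_pos":[0,0,0.1],"spin":0},{"fingers":1.5,"delta_pos":[0,0,0.15],"spin":0},{"fingers":1.5,"delta_pos":[0,0,0.15],"spin":0}]'
python3 - <<'E'
from h import *
c,q=np.cos(np.radians(7.75)),np.sin(np.radians(7.75)); Rj=np.array([[c,-q],[q,c]])
for i in range(3):
    s=sense();p=np.array(s['tcp_pos']);print(p,np.round(s['wrist_force'],2),Rj.T@(p[:2]-[.4686,-.1818])); capture('wrist')
E
```

```text
time_s: 10.65
tcp_pos: [0.4777, -0.2452, 0.0935]
ee_rot: [[-0.991, -0.136, -0.0], [-0.136, 0.991, -0.0], [0.0, -0.0, -1.0]]
wrist_force: [0.0, 0.1, 0.2]
gripper_width: 0.249
time_s: 10.95
tcp_pos: [0.4776, -0.2451, 0.092]
ee_rot: [[-0.991, -0.136, -0.0], [-0.136, 0.991, 0.0], [0.0, 0.0, -1.0]]
wrist_force: [0.6, -0.7, -1.4]
gripper_width: 0.249
time_s: 11.25
tcp_pos: [0.4778, -0.2452, 0.0907]
ee_rot: [[-0.991, -0.136, 0.0], [-0.136, 0.991, -0.0], [-0.0, -0.0, -1.0]]
wrist_force: [0.6, -0.4, -0.1]
gripper_width: 0.254
[ 0.47783495 -0.24522012  0.09074797] [ 0.6  -0.36 -0.07] [ 0.00059833 -0.06408617]
[ 0.47782789 -0.24521806  0.09074822] [-0.85 -0.26  0.75] [ 0.00059161 -0.06408319]
[ 0.47779543 -0.24518926  0.09074798] [-0.24 -0.38  1.07] [ 0.00056334 -0.06405027]
```

```bash
cat >> h.py <<'E'
c_,q_=np.cos(np.radians(7.75)),np.sin(np.radians(7.75)); Rj=np.array([[c_,-q_],[q_,c_]])
def rd(n=8):
    F=[];P=[]
    for i in range(n):
        s=sense();F.append(s['wrist_force']);P.append(s['tcp_pos']); capture('wrist')
    p=np.mean(P,0);print(round(s['time_s'],2),'tcp',p.round(4),'F',np.mean(F,0).round(2),'jig xy',(Rj.T@(p[:2]-[.4686,-.1818])).round(4),'tip z',round(p[2]-.0573,4),'w',round(s['gripper_width'],3))
E
python3 -c "from h import *;rd()"
python3 -m inch '[{"fingers":1.5,"delta_pos":[0,0,0.1],"spin":0},{"fingers":1.5,"delta_pos":[0,0,0.15],"spin":0},{"fingers":1.5,"delta_pos":[0,0,0.15],"spin":0}]'
python3 -c "from h import *;rd()"
```

```text
11.75 tcp [ 0.4778 -0.2452  0.0907] F [ 0.15 -0.05  0.78] jig xy [ 0.0006 -0.0641] tip z 0.0334 w 0.252
time_s: 12.1
tcp_pos: [0.4778, -0.2452, 0.0892]
ee_rot: [[-0.991, -0.136, 0.0], [-0.136, 0.991, -0.0], [-0.0, -0.0, -1.0]]
wrist_force: [0.6, -0.2, 2.8]
gripper_width: 0.25
12.45 tcp [ 0.4778 -0.2452  0.0892] F [ 0.44 -0.01  2.08] jig xy [ 0.0006 -0.0641] tip z 0.0319 w 0.249
```

```bash
python3 -m inch '[{"fingers":1.5,"delta_pos":[0.05,0.2,0],"spin":0},{"fingers":1.5,"delta_pos":[0.05,0.6,0],"spin":0},{"fingers":1.5,"delta_pos":[0.05,1,0],"spin":0},{"fingers":1.5,"delta_pos":[0.05,1.4,0],"spin":0},{"fingers":1.5,"delta_pos":[0.05,1.8,0],"spin":0},{"fingers":1.5,"delta_pos":[0.05,2.2,0],"spin":0},{"fingers":1.5,"delta_pos":[0.05,2.6,0],"spin":0},{"fingers":1.5,"delta_pos":[0.05,2.8,0],"spin":0},{"fingers":1.5,"delta_pos":[0.05,2.8,0],"spin":0},{"fingers":1.5,"delta_pos":[0.05,2.8,0],"spin":0}]'
python3 -c "from h import *;rd()
im=capture('wrist'); cv2.imwrite('pics/w7.png',cv2.resize(im[150:300,180:380,::-1],None,fx=4,fy=4,interpolation=2))"
```

```text
time_s: 13.5
tcp_pos: [0.4732, -0.2171, 0.0889]
ee_rot: [[-0.991, -0.136, -0.0], [-0.136, 0.991, 0.001], [0.0, 0.001, -1.0]]
wrist_force: [0.2, -0.2, 2.5]
gripper_width: 0.255
13.85 tcp [ 0.4732 -0.2172  0.0889] F [-0.19  1.53  2.4 ] jig xy [-0.0002 -0.0357] tip z 0.0316 w 0.251
```

View pics/w7.png

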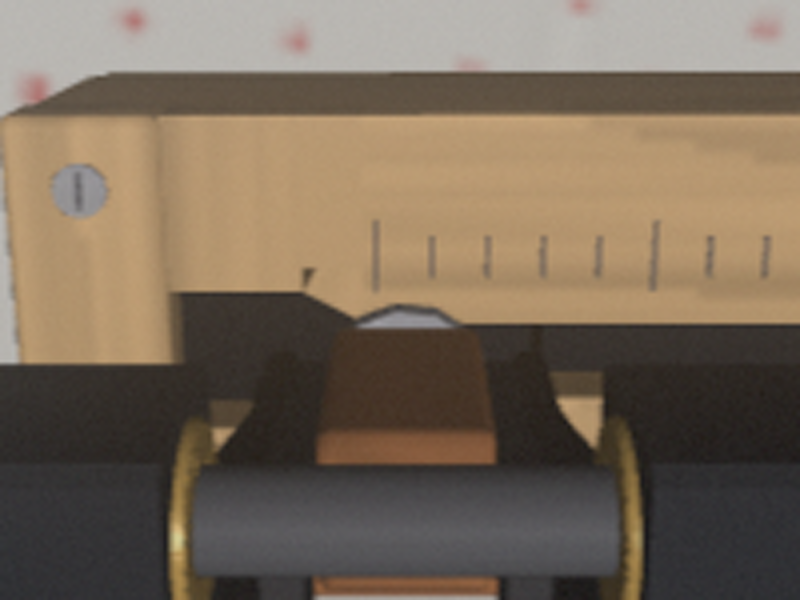

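The pin is in the narrow part, riding on the bar, with about 3 N vertical. The notch's wall shows just ahead at crop (537,340). I'll go on in small steps.

```bash
python3 -m inch '[{"fingers":1.5,"delta_pos":[0,0.3,0],"spin":0},{"fingers":1.5,"delta_pos":[0,0.6,0],"spin":0},{"fingers":1.5,"delta_pos":[0,0.9,0],"spin":0},{"fingers":1.5,"delta_pos":[0,1.1,0],"spin":0},{"fingers":1.5,"delta_pos":[0,1.1,0],"spin":0}]'
python3 -c "from h import *;rd(6)"
python3 -m inch '[{"fingers":1.5,"delta_pos":[0,0.2,0],"spin":0},{"fingers":1.5,"delta_pos":[0,0.4,0],"spin":0},{"fingers":1.5,"delta_pos":[0,0.5,0],"spin":0},{"fingers":1.5,"delta_pos":[0,0.5,0],"spin":0}]'
python3 -c "from h import *;rd(6)"
```

```text
time_s: 14.45
tcp_pos: [0.4718, -0.2063, 0.0891]
ee_rot: [[-0.991, -0.136, 0.0], [-0.136, 0.991, 0.0], [-0.0, 0.0, -1.0]]
wrist_force: [-0.1, -0.9, 2.6]
gripper_width: 0.249
14.7 tcp [ 0.4718 -0.2064  0.089 ] F [ 0.21 -0.27  2.22] jig xy [-0.0001 -0.0248] tip z 0.0317 w 0.253
time_s: 15.15
tcp_pos: [0.4708, -0.201, 0.0887]
ee_rot: [[-0.991, -0.135, -0.001], [-0.135, 0.991, 0.001], [0.0, 0.001, -1.0]]
wrist_force: [0.2, 1.3, 0.3]
gripper_width: 0.251
15.4 tcp [ 0.4708 -0.2011  0.0887] F [-0.02  1.7   0.67] jig xy [-0.0004 -0.0194] tip z 0.0314 w 0.249
```

```bash
python3 -m inch '[{"fingers":1.5,"delta_pos":[0,0.15,0],"spin":0},{"fingers":1.5,"delta_pos":[0,0.3,0],"spin":0},{"fingers":1.5,"delta_pos":[0,0.3,0],"spin":0},{"fingers":1.5,"delta_pos":[0,0.3,0],"spin":0}]'
python3 -c "from h import *;rd(6)"
```

```text
time_s: 15.85
tcp_pos: [0.4705, -0.1987, 0.0889]
ee_rot: [[-0.991, -0.136, -0.001], [-0.136, 0.991, -0.0], [0.001, 0.0, -1.0]]
wrist_force: [-0.5, -0.2, -0.6]
gripper_width: 0.25
16.1 tcp [ 0.4707 -0.1987  0.089 ] F [ 0.19  0.15 -0.55] jig xy [-0.0002 -0.017 ] tip z 0.0317 w 0.245
```

The vertical force went from +2.2 to -0.55 N, which is the pin's weight alone, so the tip is over the notch at y ≈ -17. I'll centre at -16.2 and lower, checking force.

```bash
python3 -m inch '[{"fingers":1.5,"delta_pos":[0,0.08,0],"spin":0},{"fingers":1.5,"delta_pos":[0,0.08,0.15],"spin":0},{"fingers":1.5,"delta_pos":[0,0.08,0.3],"spin":0},{"fingers":1.5,"delta_pos":[0,0.08,0.3],"spin":0}]'
python3 -c "from h import *;rd(6)"
```

```text
time_s: 16.55
tcp_pos: [0.4704, -0.1978, 0.0857]
ee_rot: [[-0.991, -0.136, -0.001], [-0.136, 0.991, 0.0], [0.001, 0.0, -1.0]]
wrist_force: [0.0, 0.2, -0.7]
gripper_width: 0.25
16.8 tcp [ 0.4706 -0.1979  0.0859] F [ 0.11 -0.15 -1.38] jig xy [-0.0002 -0.0162] tip z 0.0286 w 0.248
```

No resistance, so it's in the notch. Lowering to just above home.

```bash
python3 -m inch '[{"fingers":1.5,"delta_pos":[0,0,0.2],"spin":0},{"fingers":1.5,"delta_pos":[0,0,0.4],"spin":0},{"fingers":1.5,"delta_pos":[0,0,0.55],"spin":0},{"fingers":1.5,"delta_pos":[0,0,0.55],"spin":0},{"fingers":1.5,"delta_pos":[0,0,0.55],"spin":0}]'
python3 -c "from h import *;rd(6)"
python3 -m inch '[{"fingers":1.5,"delta_pos":[0,0,0.06],"spin":0},{"fingers":1.5,"delta_pos":[0,0,0.1],"spin":0},{"fingers":1.5,"delta_pos":[0,0,0.1],"spin":0}]'
python3 -c "from h import *;rd(6)"
```

```text
time_s: 17.35
tcp_pos: [0.4706, -0.1979, 0.0805]
ee_rot: [[-0.991, -0.136, -0.0], [-0.136, 0.991, -0.0], [0.0, 0.0, -1.0]]
wrist_force: [0.5, -0.7, -0.8]
gripper_width: 0.254
17.6 tcp [ 0.4707 -0.1979  0.0806] F [ 0.01 -0.16 -0.61] jig xy [-0.0001 -0.0162] tip z 0.0233 w 0.253
time_s: 17.95
tcp_pos: [0.4706, -0.1978, 0.0795]
ee_rot: [[-0.991, -0.136, -0.0], [-0.136, 0.991, 0.0], [0.0, 0.0, -1.0]]
wrist_force: [-0.8, -0.3, -1.2]
gripper_width: 0.251
18.2 tcp [ 0.4706 -0.1979  0.0795] F [-0.46 -0.1  -0.95] jig xy [-0.0001 -0.0162] tip z 0.0222 w 0.248
```

```bash
python3 -m inch '[{"fingers":1.5,"delta_pos":[0,0,0.04],"spin":0},{"fingers":1.5,"delta_pos":[0,0,0.04],"spin":0}]'
python3 -c "from h import *;rd(6)"
```

```text
time_s: 18.45
tcp_pos: [0.4707, -0.1979, 0.0793]
ee_rot: [[-0.991, -0.136, 0.0], [-0.136, 0.991, -0.0], [-0.0, -0.0, -1.0]]
wrist_force: [0.3, -0.2, -0.4]
gripper_width: 0.252
18.7 tcp [ 0.4707 -0.1979  0.0792] F [-0.1  -0.18  0.13] jig xy [-0.0001 -0.0162] tip z 0.0219 w 0.249
```

```bash
python3 -m inch '[{"fingers":1.5,"delta_pos":[0,0,0.03],"spin":0},{"fingers":1.5,"delta_pos":[0,0,0.03],"spin":0}]'
python3 -c "from h import *;rd(6)
im=capture('scene'); cv2.imwrite('pics/s8.png',cv2.resize(im[130:280,290:440,::-1],None,fx=4,fy=4,interpolation=2))"
```

```text
time_s: 18.95
tcp_pos: [0.4707, -0.1979, 0.0792]
ee_rot: [[-0.991, -0.136, 0.0], [-0.136, 0.991, -0.0], [-0.0, -0.0, -1.0]]
wrist_force: [-1.1, 0.8, 3.1]
gripper_width: 0.245
19.2 tcp [ 0.4708 -0.1979  0.0792] F [-1.52  0.84  4.21] jig xy [-0.     -0.0162] tip z 0.0219 w 0.251
```

View pics/s8.png

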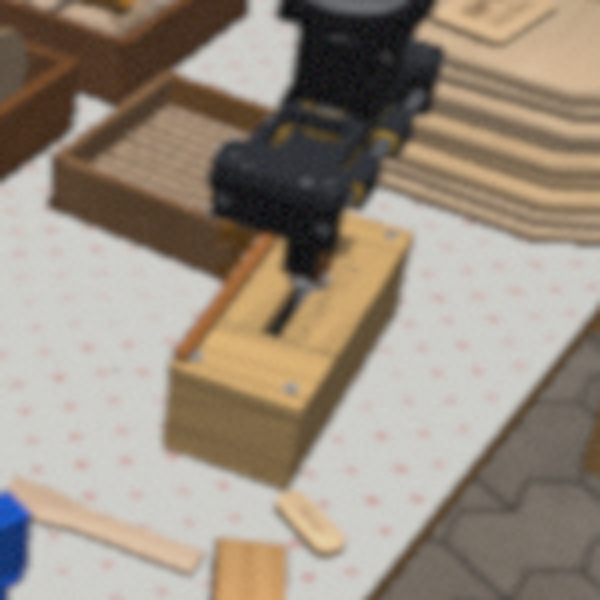

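The collar has landed: z has stopped at the expected level and the force is 4–5 N. Releasing and backing up.

```bash
python3 -m inch '[{"fingers":2.6,"delta_pos":[0,0,0],"spin":0},{"fingers":3.4,"delta_pos":[0,0,0],"spin":0},{"fingers":4.5,"delta_pos":[0,0,0],"spin":0},{"fingers":4.5,"delta_pos":[0,0,0],"spin":0},{"fingers":4.5,"delta_pos":[0,0,0],"spin":0}]'
python3 -m inch '[{"fingers":4.5,"delta_pos":[0,0,-0.5],"spin":0},{"fingers":4.5,"delta_pos":[0,0,-2],"spin":0},{"fingers":4.5,"delta_pos":[0,0,-4],"spin":0},{"fingers":4.5,"delta_pos":[0,0,-7],"spin":0},{"fingers":4.5,"delta_pos":[0,0,-10],"spin":0},{"fingers":4.5,"delta_pos":[0,0,-12],"spin":0},{"fingers":4.5,"delta_pos":[0,0,-12],"spin":0}]'
python3 - <<'E'
from h import *
im=capture('wrist'); cv2.imwrite('pics/w9.png',im[:,:,::-1])
im=capture('scene'); cv2.imwrite('pics/s9.png',cv2.resize(im[130:280,220:440,::-1],None,fx=3.5,fy=3.5,interpolation=2))
for z in (.111,): print(proj('wrist',[.4708,-.1979,z]),proj('scene',[.4708,-.1979,z]))
print(sense()['tcp_pos'],sense()['gripper_width'])
E
```

```text
time_s: 19.8
tcp_pos: [0.4706, -0.1979, 0.0787]
ee_rot: [[-0.991, -0.136, -0.0], [-0.136, 0.991, 0.0], [0.0, 0.0, -1.0]]
wrist_force: [-0.2, -0.1, -0.1]
gripper_width: 0.503
time_s: 20.5
tcp_pos: [0.4726, -0.1983, 0.2025]
ee_rot: [[-0.991, -0.136, 0.008], [-0.136, 0.991, -0.002], [-0.007, -0.003, -1.0]]
wrist_force: [-0.4, 0.3, 0.5]
gripper_width: 0.517
[281.76277251 213.25006099] [368.24759954 183.84082156]
[ 0.47044599 -0.19767083  0.19893481] 0.5142223837851361
```

View pics/w9.png

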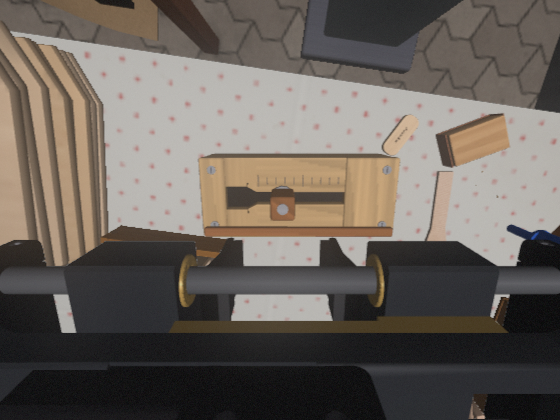

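View pics/s9.png

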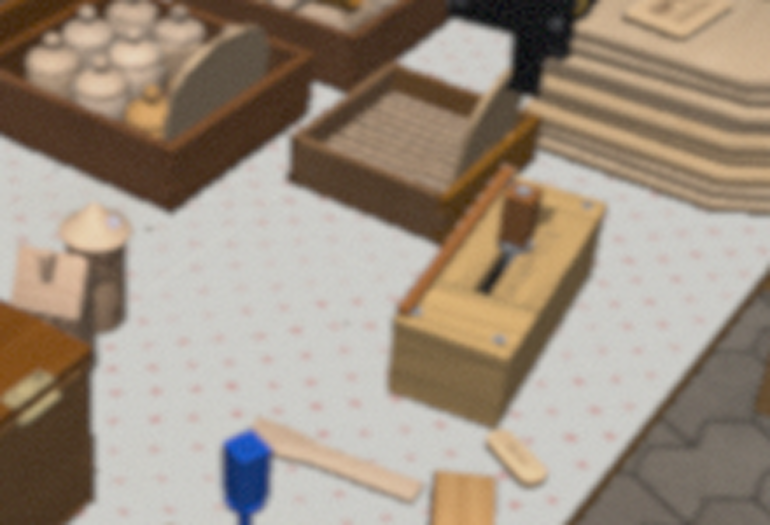

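The pin stands upright with its collar on the jig's top. The grip top is at wrist (282,210), close to the predicted (282,213). The house and tower are standing at crop (50,285) and (95,265), and the robot is clear.

```bash
python3 -c "from h import *
print(finish_job())"
```

```text
the job is handed in; nothing more can be done
None
```

I took the wooden-grip pin out of its stand, leaving the blue look-alike alone. I set its tip in the slot's mouth and dragged it along the bar with about 3 N. It dropped into the notch near jig y = -16 mm, and I pressed it home with about 5 N, let go and handed the job in at about 21 s.

**Last checks:**
- **Notch:** the vertical force fell to the pin's weight alone there, and the pin went down about 10 mm without resistance. This agrees with the notch walls I could see in the slot, at about -23 and -9 mm.
- **Seating:** the tip was at about 22 mm above the jig's underside when the collar landed, which is the home level. Afterwards the pin looked upright, with the collar on the top.
- **Surroundings:** the house and tower were standing, and the gripper was about 9 cm above the pin.

**Not checked directly:** I could not measure the slide's travel. Averaged side forces stayed below 2 N, well under its 10 N friction. No check failed; the one small mismatch was the final grip position, about 3 pixels off the prediction.

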